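# Turn the bench status board to clean

## Task

The preparation bench has been wiped down, so turn its status board from orange to green: with the fingertips, push the board's hinged leaf up from underneath its overhanging edge, over the spine, and press it down until it lies flat on the other side. Do not grip or slam the leaf, do not lift or shove the board, leave the other things on the bench alone, and finish clear of everything.

Things in the scene. Friction and masses are not known exactly. Their poses are not given: they have to be found in the camera images.
- stand: the board's block: white plastic, loose on the bench, 1.5 kg, 160 (own x) x 170 (own y) x 45 mm high; origin at the centre of its underside, z up. The spine runs along own y over the middle of the top. Own +x points to the robot's left (world +y), up to 0.5 rad off. The leaf starts on the -x half, orange face up, and must end on the +x half, green face up
- spine (a point): the middle of the spine: on the hinge axis, 50 mm above the block's underside, at the block's own x = 0, y = 0; its axes are those of the block
- leaf_edge (a point): middle of the leaf's free edge, 115 mm from the hinge axis, at half its thickness; moves with the leaf. Leaf: flat rigid plastic plate, 150 mm along the spine, 12 to 115 mm from the hinge axis, 5 mm thick; it sticks out 35 mm past the block's side, with free room under it to the bench (47 mm when flat)
- leaf (a joint): angle of the leaf about the spine: 0 = flat on the -x half, 1.57 = upright, 3.14 = flat on the +x half, its stop. It may start up to 0.3 rad raised. The hinge is stiff: the leaf stays at any angle it is left at and needs 0.16 N m (plus its weight, 0.12 kg) to turn, 2 to 3 N at its edge
- spray: bystander: upright white bottle with a red cap, 54 mm across, 165 mm high, origin at the centre of its underside
- vial: bystander: small amber glass vial with a blue cap, 26 mm across, 50 mm high, origin at the centre of its underside
- bowl: bystander: open steel bowl, 120 mm across, 40 mm high, origin at the centre of its underside
- carton: bystander: white and blue carton, 70 x 120 x 60 mm high, origin at the centre of its underside

How it is judged:
On the way:
1. the fingers push the leaf through upright (value of joint leaf between 1.2 and 2.4 rad and contact force between the fingers and leaf above 0.1 N).
At the end, for the whole second after the job is handed in: the leaf lies flat on the other half of the block, at rest (joint above 3.06 rad, less than about 9 mm of gap at its edge); the block stands flat within 30 mm of where it was; the bottle, vial, bowl and carton stand upright within 30 mm of where they were; nothing is touched (value of joint leaf above 3.06 rad and velocity of joint leaf between -0.05 and 0.05 rad/s and distance of each of stand, spray, vial, bowl, carton from where it was at the start of the episode below 0.03 m and angle between stand's own z axis and vertical below 0.05 rad and linear speed of stand below 0.02 m/s and angle between each of spray, vial, bowl, carton's own z axis and vertical below 0.1 rad).
It fails at once if the board is lifted, tipped or shoved more than 30 mm (height (world z) of stand above 0.012 m or angle between stand's own z axis and vertical above 0.12 rad or distance of stand from where it was at the start of the episode above 0.03 m).
It fails at once if the leaf is gripped: the fingers squeeze it with more than 35 N while it is not yet down on the other side (contact force between the fingers and leaf above 35 N and value of joint leaf below 2.9 rad).
It fails at once if the leaf is slammed (turns faster than 6 rad/s) (velocity of joint leaf above 6 rad/s).
It fails at once if a bystander is moved, lifted or tipped over (distance of any of spray, vial, bowl, carton from where it was at the start of the episode above 0.03 m or angle between any of spray, vial's own z axis and vertical above 0.35 rad).
It also fails if it takes over 42 s, if anything falls off the work surface, if the arm or the gripper's body presses on something with over 40 N, if the wrist force passes 120 N, or if a joint passes its speed limit or range.

## Robot

A 6-joint arm with a two-finger parallel gripper is mounted at the origin on the work surface. World frame = base frame: x ahead of the robot, y to its left, z up, the work surface at z = 0. Lengths are in m, angles in rad, forces in N, time in s.
With the tool pointing down it reaches from about 0.35 to 0.975 m from the base axis. Payload 7.1 kg.
Tool frame: the origin (TCP) lies midway between the tips of the shut fingers; the grasp point (between the pads) lies 19 mm behind it; x points along the fingers, y is the direction in which the jaws open and shut, and the axes are right-handed (so a half turn about x gives the same grasp; the last joint's range is limited). The gripper opens to 88 mm and grips with 3 to 60 N. Pads are 20 mm wide; open, the fingers measure 115 mm over their backs; the gripper's body (75 mm by 178 mm) begins 61 mm behind the grasp point.
Start: joints at [1.18, 0.423, 1.63, -0, 1.089, -0.019], TCP at [0.227, 0.582, 0.223] pointing down, gripper open.
Joint ranges: [-3, 3], [-0.9, 2.11], [0.09, 2.58], [-1.31, 4.45], [0.11, 2.69], [-2.54, 2.54]. Speed limits (rad/s): [2.39, 2.39, 3.01, 3.14, 3.14, 3.14].

## Interface

Orientations are given as a rotation vector (axis times angle).
In Python, from bench import sensors, vision, workorder, spotter gives the robot as it stands.
- The arm moves only by the tool step_arm, never from a script. Its argument "rows" is a list of rows, each a list of 4 numbers: the shift along the tool's x, y, z in mm, then the turn about the tool's x in degrees. A call has 1 to 20 rows; each row is the pose to reach, as a shift and turn from the pose measured when the call began, along the tool's axes at that moment; what a row does not reach only later rows make up. A row lasts 1/12 s, in which the tool goes at most 41.7 mm and 7.16 degrees, less where a joint would pass 70% of its speed; a pose out of reach is approached as far as the arm can. A call with a gripper value outside its range is refused whole. "claw" is the closure in counts, from 0 (fully open) to 255 (shut), set as the call begins (left out, the last holds). The fingers move at their own pace and stop on an object; "force" is the grip in N (left out, the last holds). Time passes only in rows, so rows that repeat a pose let the fingers close. It gives the time, the measured TCP pose, the force and the opening at its end, in the units of the state.
- sensors.sense(): the state, without advancing time (a new reading comes with each control period).
- vision.capture(name): name is "side" or "top" or "wrist"; returns (picture, depth): 420x560x3 uint8, red, green, blue; 420x560 float32, m along the optical axis (not along the pixel's ray), 0 where there is no reading.
- vision.camera_model(name): a dict with "fov_y" (degrees; the focal length in pixels is half the picture's height over the tangent of half this angle, whatever the lens; pixels are square), "cx", "cy" (the principal point, pixels), "R" (3x3) and "t" (3): a world point X has camera coordinates R X + t. Camera axes: x right, y down, z forward; pixel columns grow to the right and rows downward; lengths in m; the calibration is good to about 2 mm. A picture is of the moment at which its call begins: read the wrist's pose just before it. camera_model takes no time and is no camera call; for the wrist camera it gives the pose at the moment of the call.
- workorder.sign_off(): hands the job in, once; it reports no verdict.
Trained networks look in the newest picture that a camera, given by its name, has taken for a name from the list of things; names that differ only in an ending like _2 or _b are one class to them, and where a whole thing is asked for, a point or a joint stands for the part that bears it (a point fixed in the world has none). Each returns a list of dicts, best first, with "conf" (0 to 1); they miss things now and then, are a little off and sometimes report something else, mostly with a low value. They report only what shows in the picture. A call takes as long as a camera call.
- spotter.look_for(camera, label): "position" ([x, y, z] in m, in world coordinates, good to about 4 mm: the middle of the surface that is visible of it).
- spotter.regions_of(camera, label): "mask" (420x560 bool, what is visible of it).
- spotter.place_of(camera, label): "position" ([x, y, z] in m, in world coordinates, good to about 4 mm: a listed point, or the origin of a listed thing).
The state is a dict: "clock": time; "joint_pos": joint angles; "joint_vel": joint speeds; "joint_efforts": joint torques, N m; "position": TCP position; "tool_rot": TCP orientation; "contact_force": force on the tool from outside, world axes, zero at the start; "wrist_torque": the same for the moment, N m; "grip_width": finger opening in m.
Only numpy, scipy, OpenCV 4.12 (cv2) and the standard library are available. Lean on these libraries where they do the work, as an engineer would, in place of code of your own. Each camera call takes 0.05 s, during which the arm holds its last target.

## Working session

There is one attempt and no reset: what is moved stays moved. The work goes in short steps, Python scripts to look and compute and a tool call to move; the robot and the scene stay as the last step left them, time stands still between calls to the robot, and variables do not carry over. Pictures are saved under pics/ and viewed, and the job is handed in when it is done.

Besides the shell and the picture viewer there is one more tool, called after ">>>" in YAML: its name, and indented under it one key for each argument. step_arm: Moves the arm, as the interface text tells. Its arguments: {"type":"object","properties":{"rows":{"type":"array"},"claw":{"type":"number"},"force":{"type":"number"}},"required":["rows"]}

```bash
ls; mkdir -p pics; python3 - <<'E'
from bench import sensors, vision, workorder, spotter
import cv2,numpy as np
s=sensors.sense()
for k,v in s.items(): print(k,np.round(v,4))
for n in ("side","top"):
    p,d=vision.capture(n); cv2.imwrite(f"pics/{n}0.png",p[:,:,::-1])
    m=vision.camera_model(n); print(n,m)
    for l in ("stand","spine","leaf_edge","spray","vial","bowl","carton"):
        r=spotter.place_of(n,l); print(l,[(np.round(x["position"],3),round(x["conf"],2)) for x in r[:2]])
E
```

```text
pics
clock 0.0
joint_pos [ 1.18    0.4238  1.6307 -0.      1.0886 -0.019 ]
joint_vel [ 0.001  -0.0011 -0.0014 -0.0023  0.0015 -0.0004]
joint_efforts [ 1.10000e-03 -5.44622e+01 -2.73665e+01  6.44000e-02  2.29000e-02
 -1.00000e-04]
position [0.2268 0.5818 0.2219]
tool_rot [ 0.2905  1.5514 -0.2929]
contact_force [-0.0464  0.2093 -0.1386]
wrist_torque [ 0.0439 -0.0319  0.0375]
grip_width 0.0876
side {'fov_y': 55.81272131764141, 'cx': 284.8713006036469, 'cy': 203.6682475203464, 'R': array([[ 0.97804482, -0.20777125, -0.01610742],
       [-0.15144521, -0.65554654, -0.73981287],
       [ 0.14315268,  0.72600953, -0.67261986]]), 't': array([-0.61402472,  0.20156182,  0.73047284])}
stand [(array([ 0.514, -0.003, -0.001]), 0.83), (array([ 0.638, -0.233, -0.   ]), 0.62)]
spine [(array([ 0.517, -0.001,  0.051]), 0.9), (array([ 0.568,  0.152, -0.002]), 0.51)]
leaf_edge [(array([ 0.479, -0.104,  0.074]), 0.86)]
spray [(array([0.663, 0.003, 0.   ]), 0.96)]
vial [(array([0.57 , 0.15 , 0.001]), 0.7)]
bowl [(array([0.692, 0.178, 0.003]), 0.89), (array([ 0.478, -0.107,  0.071]), 0.28)]
carton [(array([ 0.64 , -0.232,  0.002]), 0.85)]
top {'fov_y': 51.11819722698563, 'cx': 275.12763185374234, 'cy': 215.9378904546441, 'R': array([[ 0.07526474, -0.99716086,  0.00233262],
       [-0.97670249, -0.07419161, -0.20136495],
       [ 0.20096631,  0.0128774 , -0.97951351]]), 't': array([0.04302812, 0.65151954, 0.91156858])}
stand [(array([ 0.514, -0.001,  0.001]), 0.91)]
spine [(array([0.512, 0.003, 0.051]), 0.67)]
leaf_edge [(array([ 0.48 , -0.108,  0.075]), 0.83)]
spray [(array([0.666, 0.004, 0.004]), 0.75)]
vial [(array([ 0.572,  0.153, -0.001]), 0.65)]
bowl [(array([ 0.691,  0.182, -0.001]), 0.95)]
carton [(array([ 0.642, -0.23 ,  0.003]), 0.68)]
```

View pics/side0.png

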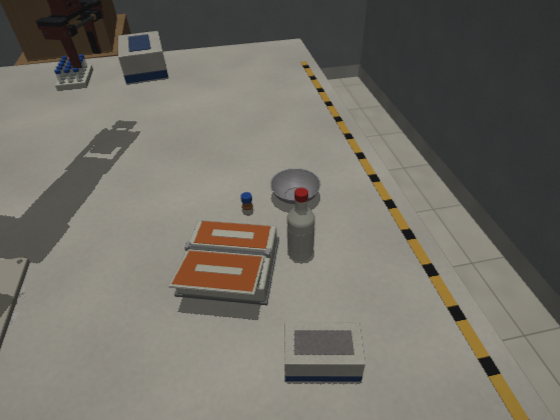

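View pics/top0.png

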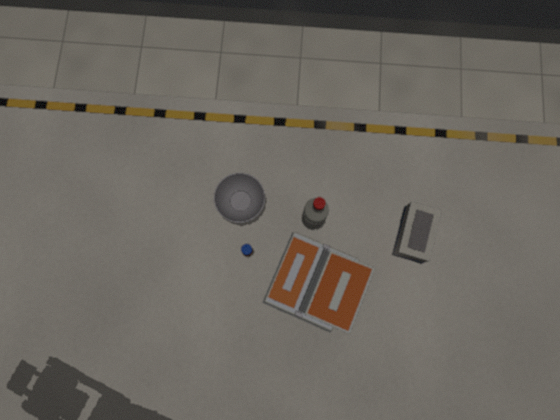

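```bash
cat > h.py <<'E'
from bench import sensors, vision, workorder, spotter
import numpy as np, cv2
from scipy.spatial.transform import Rotation as Ro
def cloud(n,d):
    m=vision.camera_model(n); f=210/np.tan(np.radians(m["fov_y"])/2)
    v,u=np.mgrid[0:420,0:560]; c=np.stack([(u-m["cx"])/f*d,(v-m["cy"])/f*d,d],-1)
    return (c-m["t"])@m["R"]
def toolshift(p):
    s=sensors.sense(); R=Ro.from_rotvec(s["tool_rot"]).as_matrix()
    return R.T@(np.array(p)-s["position"])*1000
E
python3 - <<'E'
from h import *
s=sensors.sense(); R=Ro.from_rotvec(s["tool_rot"]).as_matrix(); print(R.round(4))
for n in("top","side"):
    p,d=vision.capture(n); P=cloud(n,d)
    h=cv2.cvtColor(p,cv2.COLOR_RGB2HSV)
    om=(h[...,0]<14)&(h[...,1]>170)&(h[...,2]>100)&(d>0)
    k,lab,st,ce=cv2.connectedComponentsWithStats(om.astype(np.uint8))
    for i in range(1,k):
        if st[i,4]<300: continue
        Q=P[lab==i]; c=np.median(Q,0); U=np.linalg.svd(Q-Q.mean(0),full_matrices=False)[2]
        nrm=U[2]*np.sign(U[2][2])
        r=cv2.minAreaRect(Q[:,:2].astype(np.float32)*1000)
        print(n,st[i,4],c.round(3),"normal",nrm.round(3),"tilt",np.arccos(nrm[2]).round(3),r,(Q[:,2].min(),Q[:,2].max()))
    r=spotter.regions_of(n,"leaf_edge")
    if r:
        Q=P[r[0]["mask"]&(d>0)]; print("leaf mask",len(Q),Q.min(0),Q.max(0))
E
```

```text
[[ 0.000e+00  3.633e-01  9.317e-01]
 [ 0.000e+00  9.317e-01 -3.633e-01]
 [-1.000e+00  1.000e-04  0.000e+00]]
top 915 [0.533 0.041 0.046] normal [ 0.002 -0.001  1.   ] tilt 0.002 ((528.2775268554688, 42.48970413208008), (55.5427131652832, 140.60061645507812), 70.9168701171875) (np.float64(0.040904562415986376), np.float64(0.051571914159575495))
top 2115 [ 0.492 -0.059  0.065] normal [0.062 0.182 0.981] tilt 0.193 ((493.580078125, -58.02422332763672), (87.8337631225586, 136.30810546875), 71.16795349121094) (np.float64(0.05312500926856006), np.float64(0.07672367817973794))
leaf mask 3789 [ 0.40878176 -0.12731496  0.04614117] [0.58068406 0.02349548 0.07818147]
side 1122 [0.529 0.038 0.045] normal [0.    0.004 1.   ] tilt 0.004 ((528.4563598632812, 40.266944885253906), (59.92012023925781, 143.33486938476562), 70.91259765625) (np.float64(0.041436650905930204), np.float64(0.04881291997283533))
side 2149 [ 0.494 -0.066  0.066] normal [0.062 0.183 0.981] tilt 0.195 ((493.75, -60.2564697265625), (89.9972915649414, 139.63363647460938), 70.45846557617188) (np.float64(0.054026401740504146), np.float64(0.07536367832314834))
leaf mask 3722 [ 0.39030683 -0.13209329 -0.0029441 ] [0.58032794 0.03272694 0.07654238]
```

>>> step_arm:
  rows:
    - [-20,-28,34,0]
    - [-20,-55,69,0]
    - [-20,-83,104,0]
    - [-20,-110,138,0]
    - [-20,-138,173,0]
    - [-20,-165,207,-1]
    - [-20,-192,242,-2]
    - [-20,-220,277,-2.3]
    - [-20,-248,311,-2.3]
    - [-20,-275,346,-2.3]
    - [-20,-310,362,-2.3]
    - [-20,-343,376,-2.3]
    - [-20,-376,390,-2.3]
    - [-20,-410,404,-2.3]
    - [-20,-443,418,-2.3]
    - [-20,-476,432,-2.3]
    - [-20,-510,445,-2.3]
    - [-20,-543,459,-2.3]
    - [-20,-576,473,-2.3]
    - [-20,-608,486,-2.3]
  claw: 255
  force: 10

```text
clock: 2.67
position: [0.4588, -0.1628, 0.243]
tool_rot: [0.26, 1.554, -0.261]
contact_force: [0.8, 0.3, -0.5]
grip_width: 0.0005
```

>>> step_arm:
  rows:
    - [35,0,0,0]
    - [70,0,0,0]
    - [105,0,0,0]
    - [140,0,0,0]
    - [170,0,0,0]
    - [187,0,0,0]
    - [187,0,0,0]
    - [187,10,0,0]
    - [187,20,0,0]
    - [187,20,0,0]

```text
clock: 3.5
position: [0.4671, -0.1427, 0.0575]
tool_rot: [0.259, 1.552, -0.26]
contact_force: [0.3, -0.2, 0.5]
grip_width: 0.0006
```

```bash
cat > look.py <<'E'
from h import *
import sys
t=sys.argv[1]
s=sensors.sense(); ex=np.array([.3256,.9455,0]);ey=np.array([-.9455,.3256,0]);sp=np.array([.514,0,.05])
R=Ro.from_rotvec(s["tool_rot"]).as_matrix()
r=s["position"]-sp; print("tcp x',y',z",(r@ex).round(4),(r@ey).round(4),s["position"][2].round(4),"F",s["contact_force"].round(2),"tool y",R[:,1].round(3),"clk",s["clock"])
ims=[]
for n in ("side",)+tuple(sys.argv[2:]):
    p,d=vision.capture(n)
    if n=="side": p=cv2.resize(p[150:350,120:400],None,fx=2.5,fy=2.5,interpolation=cv2.INTER_CUBIC)
    cv2.imwrite(f"pics/{t}_{n}.png",p[:,:,::-1])
    for l in ("stand","leaf_edge"):
        q=spotter.place_of(n,l)
        if q:
            w=np.array(q[0]["position"]);v=w-sp
            print(n,l,w.round(3),round(q[0]["conf"],2),"x',z-hinge",(v@ex).round(3),v[2].round(3), "ang",np.arctan2(v[2],-(v@ex)).round(2))
E
python3 look.py a wrist
```

```text
tcp x',y',z -0.1502 -0.0021 0.0575 F [ 0.26 -0.16  0.46] tool y [0.325 0.946 0.   ] clk 3.5
side stand [0.512 0.001 0.   ] 0.61 x',z-hinge 0.0 -0.05 ang -1.58
side leaf_edge [ 0.477 -0.108  0.073] 0.92 x',z-hinge -0.114 0.023 ang 0.2
wrist stand [ 0.514  0.001 -0.002] 0.82 x',z-hinge 0.001 -0.052 ang -1.59
wrist leaf_edge [ 0.477 -0.108  0.07 ] 0.67 x',z-hinge -0.114 0.02 ang 0.17
```

View pics/a_side.png

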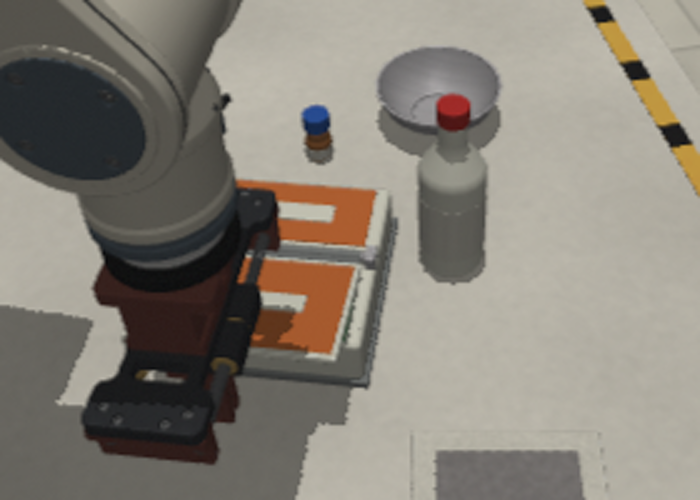

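View pics/a_wrist.png

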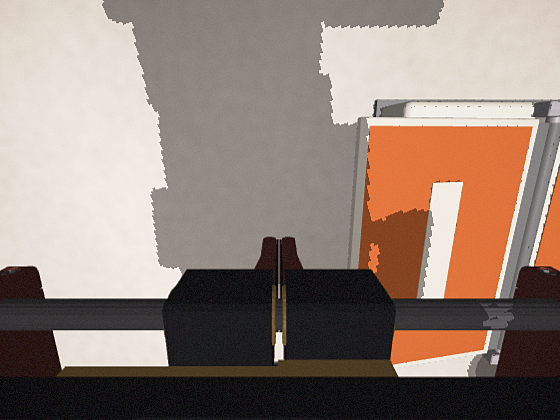

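>>> step_arm:
  rows:
    - [0,8,0,0]
    - [0,14,0,0]
    - [0,18,0,0]
    - [0,20,0,0]
    - [0,22,0,0]
    - [0,22,0,0]

```text
clock: 4.3
position: [0.473, -0.1228, 0.0565]
tool_rot: [0.26, 1.553, -0.26]
contact_force: [0.7, -0.7, -0.4]
grip_width: 0.0005
```

>>> step_arm:
  rows:
    - [0,2,0,0]
    - [0,4,0,0]
    - [0,4,0,0]

```text
clock: 4.55
position: [0.4744, -0.1188, 0.0565]
tool_rot: [0.26, 1.553, -0.26]
contact_force: [-0.5, 0.5, -0.1]
grip_width: 0.0007
```

>>> step_arm:
  rows:
    - [0,2,0,0]
    - [0,3,0,0]
    - [0,3,0,0]

```text
clock: 4.8
position: [0.4751, -0.1165, 0.0565]
tool_rot: [0.258, 1.554, -0.26]
contact_force: [-2.6, -4.9, 0.1]
grip_width: 0.0008
```

```bash
python3 look.py b wrist
```

```text
tcp x',y',z -0.1228 -0.0012 0.0565 F [-2.64 -4.88  0.09] tool y [ 0.325  0.946 -0.001] clk 4.8
side stand [ 0.516 -0.002  0.001] 0.65 x',z-hinge -0.001 -0.049 ang -1.55
side leaf_edge [ 0.478 -0.105  0.072] 0.94 x',z-hinge -0.111 0.022 ang 0.2
wrist stand [ 0.515  0.003 -0.001] 0.93 x',z-hinge 0.003 -0.051 ang -1.63
wrist leaf_edge [ 0.477 -0.11   0.069] 0.61 x',z-hinge -0.116 0.019 ang 0.16
```

>>> step_arm:
  rows:
    - [-2,0.5,0,0]
    - [-4,1,0,0]
    - [-6,1.5,0,0]
    - [-6,1.5,0,0]

```text
clock: 5.43
position: [0.4755, -0.1153, 0.0629]
tool_rot: [0.258, 1.554, -0.261]
contact_force: [-2.5, -4.8, 1.5]
grip_width: 0.0006
```

```bash
python3 look.py c wrist
```

```text
tcp x',y',z -0.1216 -0.0011 0.0629 F [-2.52 -4.83  1.47] tool y [ 0.325  0.946 -0.001] clk 5.4333
side stand [0.511 0.002 0.002] 0.84 x',z-hinge 0.001 -0.048 ang -1.58
side leaf_edge [ 0.48  -0.104  0.079] 0.62 x',z-hinge -0.11 0.029 ang 0.26
wrist stand [ 0.515  0.003 -0.001] 0.93 x',z-hinge 0.003 -0.051 ang -1.63
wrist leaf_edge [ 0.476 -0.107  0.075] 0.81 x',z-hinge -0.113 0.025 ang 0.22
```

>>> step_arm:
  rows:
    - [-2,0.5,0,0]
    - [-4,1,0,0]
    - [-6,1.8,0,0]
    - [-8,2.6,0,0]
    - [-10,3.3,0,0]
    - [-12,4,0,0]
    - [-14,5,0,0]
    - [-16,6,0,0]
    - [-16,6,0,0]

```text
clock: 6.48
position: [0.4772, -0.1102, 0.0795]
tool_rot: [0.257, 1.554, -0.261]
contact_force: [-2.7, -7.9, 4.4]
grip_width: 0.0005
```

```bash
python3 look.py d wrist
```

```text
tcp x',y',z -0.1162 -0.0011 0.0795 F [-2.7  -7.9   4.44] tool y [ 0.324  0.946 -0.002] clk 6.4833
side stand [ 0.636 -0.231 -0.001] 0.61 x',z-hinge -0.179 -0.051 ang -0.28
side leaf_edge [ 0.48  -0.099  0.095] 0.75 x',z-hinge -0.105 0.045 ang 0.41
wrist stand [ 0.518 -0.    -0.001] 0.77 x',z-hinge 0.001 -0.051 ang -1.59
wrist leaf_edge [ 0.478 -0.099  0.092] 0.7 x',z-hinge -0.105 0.042 ang 0.38
```

>>> step_arm:
  rows:
    - [-4,0.5,0,0]
    - [-8,2.5,0,0]
    - [-12,5,0,0]
    - [-16,7.5,0,0]
    - [-20,10,0,0]
    - [-25,13.5,0,0]
    - [-29,17,0,0]
    - [-33,21,0,0]
    - [-38,25,0,0]
    - [-38,25,0,0]

```text
clock: 7.62
position: [0.4855, -0.0871, 0.1192]
tool_rot: [0.255, 1.553, -0.262]
contact_force: [-4.4, -10.0, 9.0]
grip_width: 0.0007
```

```bash
python3 look.py e wrist
```

```text
tcp x',y',z -0.0916 -0.0014 0.1192 F [ -4.37 -10.     9.02] tool y [ 0.323  0.946 -0.004] clk 7.6167
side stand [ 0.515  0.    -0.001] 0.96 x',z-hinge 0.001 -0.051 ang -1.58
side leaf_edge [ 0.487 -0.074  0.133] 0.86 x',z-hinge -0.079 0.083 ang 0.81
wrist stand [ 0.515 -0.001 -0.   ] 0.91 x',z-hinge -0.001 -0.05 ang -1.56
wrist leaf_edge [ 0.486 -0.077  0.129] 0.93 x',z-hinge -0.082 0.079 ang 0.77
```

>>> step_arm:
  rows:
    - [-3,1,0,0]
    - [-6,4,0,0]
    - [-9,7.5,0,0]
    - [-12,11,0,0]
    - [-15,15,0,0]
    - [-18,19,0,0]
    - [-21,24,0,0]
    - [-23,29,0,0]
    - [-25,34,0,0]
    - [-26,37,0,0]
    - [-26,37,0,0]

```text
clock: 8.83
position: [0.498, -0.0511, 0.1446]
tool_rot: [0.256, 1.552, -0.261]
contact_force: [-1.0, 0.4, 0.4]
grip_width: 0.0006
```

```bash
python3 look.py f wrist
```

```text
tcp x',y',z -0.0536 -0.0015 0.1446 F [-1.02  0.38  0.45] tool y [ 0.323  0.946 -0.003] clk 8.8333
side stand [ 0.514 -0.    -0.   ] 0.72 x',z-hinge -0.0 -0.05 ang -1.56
side leaf_edge [ 0.503 -0.036  0.157] 0.88 x',z-hinge -0.038 0.107 ang 1.23
wrist stand [ 0.514  0.001 -0.001] 0.6 x',z-hinge 0.001 -0.051 ang -1.59
wrist leaf_edge [ 0.499 -0.038  0.155] 0.58 x',z-hinge -0.041 0.105 ang 1.2
```

>>> step_arm:
  rows:
    - [0,4,0,0]
    - [0,8,0,0]
    - [0,12,0,0]
    - [0,16,0,0]
    - [0,20,0,0]
    - [0,24,0,0]
    - [0,28,0,0]
    - [1,32,0,0]
    - [1,36,0,0]
    - [2,40,0,0]
    - [2,44,0,0]
    - [3,48,0,0]
    - [3,52,0,0]
    - [4,56,0,0]
    - [4,60,0,0]
    - [5,63,0,0]
    - [5,63,0,0]

```text
clock: 10.55
position: [0.5179, 0.0082, 0.1388]
tool_rot: [0.256, 1.553, -0.261]
contact_force: [-0.3, 0.6, 0.4]
grip_width: 0.0006
```

```bash
python3 look.py g wrist
```

```text
tcp x',y',z 0.009 -0.001 0.1388 F [-0.27  0.59  0.37] tool y [ 0.323  0.946 -0.003] clk 10.55
side stand [0.512 0.002 0.002] 0.86 x',z-hinge 0.001 -0.048 ang -1.59
side leaf_edge [0.522 0.026 0.163] 0.92 x',z-hinge 0.028 0.113 ang 1.81
wrist stand [0.515 0.    0.   ] 0.58 x',z-hinge 0.001 -0.05 ang -1.59
wrist leaf_edge [0.521 0.025 0.159] 0.73 x',z-hinge 0.026 0.109 ang 1.8
```

>>> step_arm:
  rows:
    - [4,6,0,0]
    - [8,12,0,0]
    - [12,17,0,0]
    - [15,22,0,0]
    - [18,27,0,0]
    - [21,32,0,0]
    - [25,36,0,0]
    - [28.5,40,0,0]
    - [32,44,0,0]
    - [37,48,0,0]
    - [41,51,0,0]
    - [46,54,0,0]
    - [51,57,0,0]
    - [56,59,0,0]
    - [61,61,0,0]
    - [61,61,0,0]

```text
clock: 12.18
position: [0.5371, 0.0652, 0.0767]
tool_rot: [0.256, 1.555, -0.262]
contact_force: [-0.8, 0.7, -0.5]
grip_width: 0.0003
```

```bash
python3 look.py i wrist
```

```text
tcp x',y',z 0.0692 -0.0006 0.0767 F [-0.77  0.67 -0.48] tool y [ 0.324  0.946 -0.004] clk 12.1833
side stand [ 0.515  0.001 -0.   ] 0.79 x',z-hinge 0.002 -0.05 ang -1.61
side leaf_edge [0.55  0.104 0.086] 0.92 x',z-hinge 0.11 0.036 ang 2.83
wrist stand [ 0.514 -0.001 -0.002] 0.56 x',z-hinge -0.001 -0.052 ang -1.55
wrist leaf_edge [0.548 0.104 0.079] 0.64 x',z-hinge 0.109 0.029 ang 2.88
```

>>> step_arm:
  rows:
    - [4,1.5,0,0]
    - [8,2.5,0,0]
    - [12,3.5,0,0]
    - [15,4,0,0]
    - [18,4.5,0,0]
    - [20,5,0,0]
    - [22,5,0,0]
    - [23,5,0,0]
    - [24,5,0,0]
    - [24,5,0,0]

```text
clock: 13.32
position: [0.5391, 0.0695, 0.0537]
tool_rot: [0.256, 1.553, -0.262]
contact_force: [0.6, -0.2, 0.1]
grip_width: 0.0003
```

```bash
python3 look.py j wrist
```

```text
tcp x',y',z 0.0739 -0.0011 0.0537 F [ 0.64 -0.22  0.1 ] tool y [ 0.324  0.946 -0.003] clk 13.3167
side stand [0.515 0.001 0.002] 0.56 x',z-hinge 0.001 -0.048 ang -1.6
side leaf_edge [0.552 0.109 0.053] 0.71 x',z-hinge 0.115 0.003 ang 3.12
wrist stand [ 0.514  0.004 -0.001] 0.57 x',z-hinge 0.003 -0.051 ang -1.63
wrist leaf_edge [0.551 0.107 0.049] 0.82 x',z-hinge 0.113 -0.001 ang -3.13
```

Nearly flat; press until the force shows it is on its stop.

>>> step_arm:
  rows:
    - [1,0,0,0]
    - [2,0,0,0]
    - [2.5,0,0,0]
    - [2.5,0,0,0]

```text
clock: 13.95
position: [0.5394, 0.0695, 0.0527]
tool_rot: [0.256, 1.553, -0.262]
contact_force: [-4.1, -0.8, 15.5]
grip_width: 0.0005
```

>>> step_arm:
  rows:
    - [-3,0,0,0]
    - [-10,0,0,0]
    - [-30,0,0,0]
    - [-60,0,0,0]
    - [-95,0,0,0]
    - [-130,0,0,0]
    - [-165,0,0,0]
    - [-190,0,0,0]
    - [-190,-40,-30,0]
    - [-190,-80,-60,0]
    - [-190,-115,-60,0]
    - [-190,-150,-60,0]
    - [-190,-180,-60,0]
    - [-190,-200,-60,0]
    - [-190,-200,-60,0]
    - [-190,-200,-60,0]

```text
clock: 15.28
position: [0.4172, -0.1001, 0.2434]
tool_rot: [0.259, 1.552, -0.264]
contact_force: [0.4, -0.1, 0.1]
grip_width: 0.0002
```

```bash
python3 look.py k top; python3 - <<'E'
from h import *
for n in("top","side"):
    p,d=vision.capture(n); P=cloud(n,d)
    h=cv2.cvtColor(p,cv2.COLOR_RGB2HSV)
    om=(h[...,0]>35)&(h[...,0]<95)&(h[...,1]>90)&(d>0)
    k,lab,st,ce=cv2.connectedComponentsWithStats(om.astype(np.uint8))
    for i in range(1,k):
        if st[i,4]<300: continue
        Q=P[lab==i]; U=np.linalg.svd(Q-Q.mean(0),full_matrices=False)[2][2]
        print(n,st[i,4],np.median(Q,0).round(3),"tilt",np.arccos(abs(U[2])).round(3),Q[:,2].min().round(3),Q[:,2].max().round(3))
    for l in ("stand","spray","vial","bowl","carton"):
        r=spotter.place_of(n,l); print(n,l,[(np.round(x["position"],3),round(x["conf"],2)) for x in r[:1]])
E
```

```text
tcp x',y',z -0.1262 0.0589 0.2434 F [ 0.44 -0.08  0.1 ] tool y [ 0.327  0.945 -0.003] clk 15.2833
side leaf_edge [0.549 0.107 0.049] 0.61 x',z-hinge 0.112 -0.001 ang -3.14
top stand [ 0.517 -0.001  0.002] 0.64 x',z-hinge 0.0 -0.048 ang -1.57
top leaf_edge [0.552 0.107 0.054] 0.66 x',z-hinge 0.114 0.004 ang 3.11
top 2314 [0.534 0.06  0.053] tilt 0.001 0.047 0.059
top 1750 [ 0.497 -0.043  0.046] tilt 0.008 0.04 0.353
top stand [(array([ 0.514, -0.002,  0.001]), 0.8)]
top spray [(array([0.667, 0.004, 0.003]), 0.62)]
top vial [(array([ 0.574,  0.152, -0.003]), 0.58)]
top bowl [(array([0.691, 0.182, 0.   ]), 0.98)]
top carton [(array([ 0.639, -0.233,  0.005]), 0.98)]
side 1989 [0.536 0.055 0.052] tilt 0.002 0.049 0.056
side 1984 [ 0.5   -0.045  0.045] tilt 0.003 0.041 0.048
side stand [(array([ 0.515, -0.   ,  0.003]), 0.91)]
side spray [(array([ 0.663,  0.003, -0.005]), 0.9)]
side vial [(array([0.569, 0.15 , 0.   ]), 0.7)]
side bowl [(array([0.692, 0.179, 0.006]), 0.78)]
side carton [(array([ 0.639, -0.235,  0.   ]), 0.72)]
```

View pics/k_side.png

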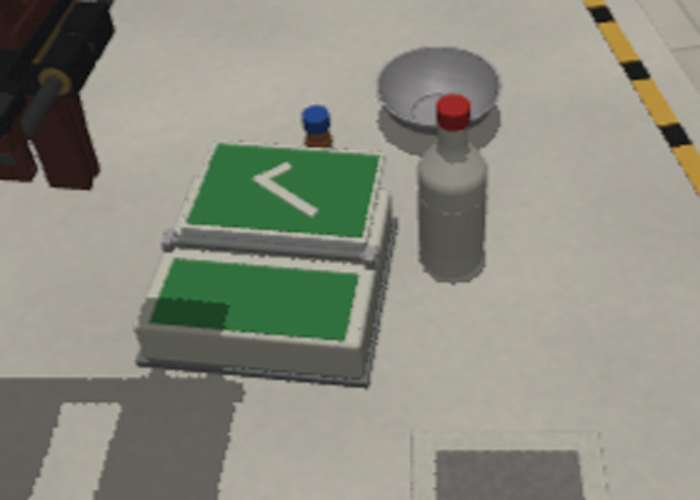

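```bash
python3 -c "
from bench import workorder; print(workorder.sign_off())"
```

```text
the job is handed in; nothing more can be done
None
```

The status board now shows green: the leaf is over the spine and lies flat on the other half. I handed the job in at about 16 s of the allowed 42 s.

**How it was done:** The arm's interface keeps the tool pointing straight down, so the fingertips could not get right beneath the leaf. I raised it with the side of the shut fingers against the free edge, pushing in and up so that friction carried it. Then I pushed it through upright, followed it down from above, and pressed it onto its stop at about 15 N. Nothing was gripped. The largest force I read was about 14 N while the leaf was still rising.

**Last checks:**
- **Leaf:** It lies within about 0.002 rad of level in both the top and side cameras. The final picture shows both halves green.
- **Board and bystanders:** The block, bottle, vial, bowl and carton were all found within about 5 mm of their starting places, which is about the networks' error.
- **Arm:** It stopped well above and to the side of the board, with a contact force of about zero.

**Disagreements and weak readings:**
- Force readings at the stops around upright (leaf at about 1.2 and 1.8 rad) were at noise level. That the fingers pushed the leaf through upright rests on its angle moving with them, not on a measured force.
- Once, midway, the side camera's network mistook the carton for the block. The wrist camera contradicted it, so I ignored that reading.

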